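# Clamp the straight router cutter in the collet

### The arm

A 6-joint arm with a two-finger parallel gripper is mounted at the origin on a cart in front of the work surface, level with it; the furniture and walls round the work are solid. World frame = base frame: x ahead of the robot, y to its left, z up, the work surface at z = 0. Lengths are in m, angles in rad, forces in N, time in s.
With the tool pointing down it reaches from about 0.225 to 0.875 m from the base axis. Payload 3.4 kg.
Tool frame: the origin (TCP) lies between the finger pads; the fingertips stand 22 mm ahead of it and the grasp point (between the pads) lies 3 mm ahead of it (manip.finger_overhang is the distance from the TCP to the fingertips, in m); z points along the fingers, y is the line along which they close (so a half turn about z gives the same grasp; the last joint's range is limited). The gripper opens to 85 mm and grips with 20 to 120 N. Pads are 22 mm wide; open, the fingers measure 114 mm over their backs; the gripper's body (76 mm by 85 mm) begins 54 mm behind the grasp point. The pads swing forward as they close: fully open they stand 13 mm farther back than shut.
Start: joints at [-1.365, 0.276, 1.505, -0, 1.361, -0.121], TCP at [0.185, -0.545, 0.253] pointing down, gripper open.
Joint ranges: [-2.89, 2.89], [-0.75, 2.08], [0.22, 2.7], [-1.18, 4.32], [0.11, 2.71], [-2.7, 2.7]. Speed limits (rad/s): [2.57, 2.57, 3.14, 3.14, 3.14, 3.14].

### API

Orientations are given as a unit quaternion [w, x, y, z].
In Python, from rig import get_state, eyes, order, manip gives the robot as it stands.
- The arm moves only by the tool drive_tool, never from a script. Its argument "rows" is a list of rows, each a list of 4 numbers: the shift along the tool's x, y, z in units of 25 mm (1.0 is 25 mm), then the turn about the tool's z in units of 6 degrees (1.0 is 6 degrees). A call has exactly 8 rows; each row is the pose to reach, as a shift and turn from the pose commanded when the call began, along the tool's axes at that moment; what a row does not reach only later rows make up. A row lasts 1/12 s, in which the tool goes at most 41.7 mm and 7.16 degrees, less where a joint would pass 70% of its speed; a pose out of reach is approached as far as the arm can. A call with a gripper value outside its range is refused whole. "grip" is the finger opening in mm, from 0 to 85.4, set as the call begins (left out, the last holds). The fingers move at their own pace and stop on an object; "newtons" is the grip in N (left out, the last holds). Time passes only in rows, so rows that repeat a pose let the fingers close, or fill a call up. It gives the time, the measured TCP pose, the force, the opening and the grip force at its end, in the units of the state.
- get_state(): the state, without advancing time (a new reading comes with each control period).
- eyes.get_image(name): name is "side" or "top"; returns (picture, depth): 420x560x3 uint8, red, green, blue; 420x560 float32, m along the optical axis (not along the pixel's ray), 0 where there is no reading.
- eyes.camera_info(name): a dict with "fx", "fy", "cx", "cy" (pixels), "R" (3x3) and "t" (3): a world point X has camera coordinates R X + t. Camera axes: x right, y down, z forward; pixel columns grow to the right and rows downward; lengths in m; the calibration is good to about 2 mm. A picture is of the moment at which its call begins. camera_info takes no time and is no camera call.
- order.sign_off(): hands the job in; it is judged then, once.
The state is a dict: "clock": time; "qpos": joint angles; "qd": joint speeds; "effort": joint torques, N m; "position": TCP position; "ee_rot": TCP orientation; "contact_force": force on the tool from outside, world axes, zero at the start; "moment": the same for the moment, N m; "width": finger opening in m; "gripper_force": force on a finger pad.
Only numpy, scipy, OpenCV 4.12 (cv2) and the standard library are available. Lean on these libraries where they do the work, as an engineer would, in place of code of your own. Each camera call takes 0.05 s, during which the arm holds its last target. There are 200 camera calls.

### The job

Take the blue straight cutter out of the wooden cutter block and set its shank upright and fully home in the open collet of the steel clamping stand. Then swing the red-handled lever of the collet nut clockwise, seen from above, right round to its stop so that the collet grips the cutter, and let go.

Things in the scene. Friction and masses are not known exactly. Their poses are not given: they have to be found in the camera images.
- straight_cutter: router cutter, blue cylindrical head, 74 mm tall, ~0.15 kg, standing shank down in a 42 mm high wooden block (15 mm holes in a row, 80 mm apart; the red stepped and yellow pointed cutters there are not wanted). Origin: centre of the shank's lower end, z up. Shank 12 mm dia z=0-34, chamfered; collar 22 mm dia z=34-40, rests on the block; blue head 26 mm dia z=40-74, grip here, lift straight up.
- collet_mouth (a point): centre of the 18 mm opening on top of the steel collet nut (52 mm dia) of the fixed stand (grey foot 130x110 mm), 80 mm above the bench; z up. Three jaws 3.5 mm below the mouth leave about 16 mm while the nut is open and close to 12 mm as it turns. The collet's flat floor is 30 mm below the mouth: fully home, the shank's end stands on it and the collar is 4 mm above the nut.
- lever_handle (a point): top centre of the red upright round handle on the end of the nut's lever, 100 mm from the collet's axis, 118 mm above the bench. 20 mm dia (17 mm at its foot), 46 mm tall; grip it from above or push it sideways; it moves in a level circle about collet_mouth. Its steel lever lies 62 to 72 mm above the bench.
- collet_nut (a joint): turn of the nut and its lever, rad: 0 = fully open, grows clockwise seen from above, stop at 1.25. The jaws touch the shank at about 1.0. Starts open (0 to 0.15), needs about 3 N at the handle, stays where it is left.
There are look-alikes about, which are no part of the job. What is shaped like the straight_cutter but turquoise is not meant.

How it is judged:
By the outcome, as a careful person would: the job done as asked, in the order asked, and still so for the second after the job is handed in, with the robot touching nothing.
It also fails if it takes over 58 s, if anything falls off the work surface, if the arm or the gripper's body presses on something with over 40 N, if the wrist force passes 120 N, or if a joint passes its speed limit or range.

## Working session

There is one attempt and no reset: what is moved stays moved. The work goes in short steps, Python scripts to look and compute and a tool call to move; the robot and the scene stay as the last step left them, time stands still between calls to the robot, and variables do not carry over. Pictures are saved under pics/ and viewed, at most 10 in all, crops included, and the job is handed in when it is done.

Besides the shell and the picture viewer there is one more tool, called after "Call:" in YAML: its name, and indented under it one key for each argument. drive_tool: Moves the arm, as the interface text tells. Its arguments: {"type":"object","properties":{"rows":{"type":"array","items":{"type":"array","items":{"type":"number"}}},"grip":{"type":"number"},"newtons":{"type":"number"}},"required":["rows"]}

```bash
mkdir -p pics
cat > h.py <<'E'
import numpy as np,cv2
from rig import get_state,eyes,order,manip
def shot(n,f):
    p,d=eyes.get_image(n); np.savez(''+f+'.npz',p=p,d=d); cv2.imwrite(f'pics/{f}.png',p[...,::-1]); return p,d
def world(n,u,v,z):
    c=eyes.camera_info(n);R=np.array(c['R']);t=np.array(c['t'])
    r=R.T@np.array([(u-c['cx'])/c['fx'],(v-c['cy'])/c['fy'],1]);o=-R.T@t
    return o+r*(z-o[2])/r[2]
def wd(n,u,v,d):
    c=eyes.camera_info(n);R=np.array(c['R']);t=np.array(c['t'])
    return R.T@(np.array([(u-c['cx'])/c['fx'],(v-c['cy'])/c['fy'],1])*d-t)
E
python3 - <<'E'
from h import *
shot('top','t1');shot('side','s1')
for n in('top','side'):
    c=eyes.camera_info(n);print(n,c['fx'],-np.array(c['R']).T@c['t'])
s=get_state();print(s['clock'],s['position'],s['ee_rot'],s['width'])
E
```

```text
top 452.69541306236226 [ 0.38899282 -0.01758107  1.04621301]
side 533.8298429857239 [0.03337272 0.85321499 0.76549636]
0.1 [ 0.18447557 -0.54413628  0.25253373] [-8.31153066e-04  9.86681877e-01  1.62659709e-01 -2.94314370e-05] 0.08553832189848048
```

View pics/t1.png

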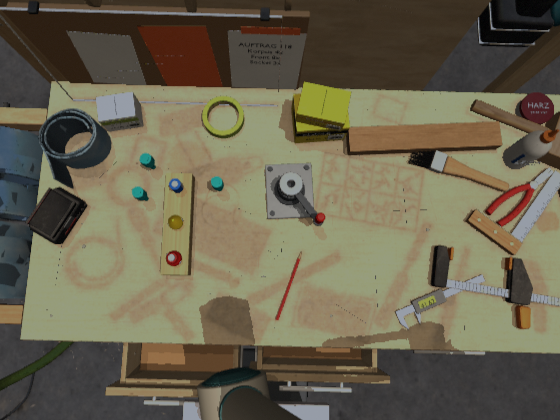

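View pics/s1.png

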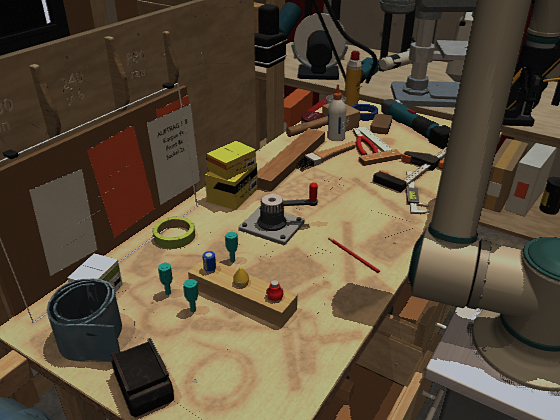

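Run:
```python
from h import *
p=np.load('t1.npz')['p'];q=np.load('s1.npz')['p']
a=cv2.resize(p[150:280,125:225],None,fx=4,fy=4,interpolation=2)[:520]
b=cv2.resize(p[155:235,255:335],None,fx=5,fy=5,interpolation=2)
im=np.zeros((600,800,3),np.uint8);im[:520,:400]=a;im[:400,400:]=b
c=q[235:295,180:260];im[400:600,500:766]=cv2.resize(c,(266,200),interpolation=2)
cv2.imwrite('pics/c1.png',im[...,::-1])
```

```text
(no output)
```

View pics/c1.png

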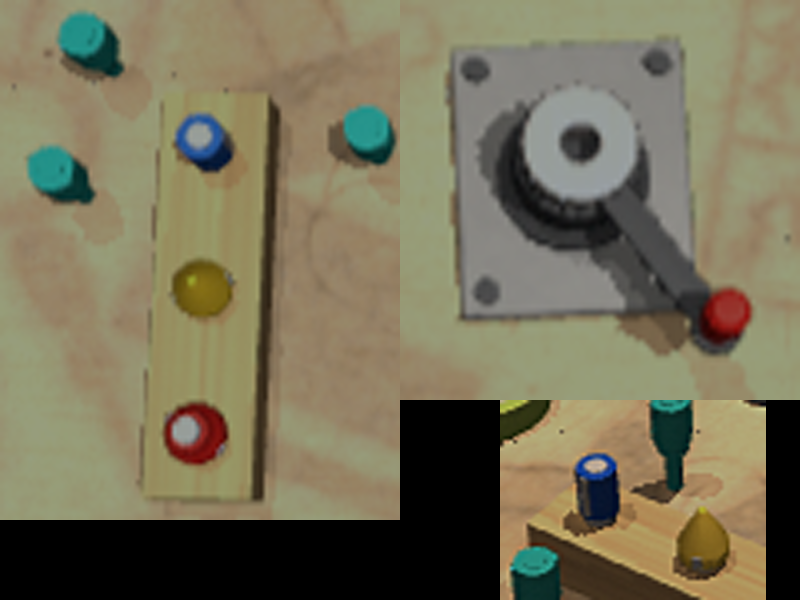

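```bash
cat >> h.py <<'E'
def cloud(f,n):
    z=np.load(''+f+'.npz');d=z['d'].astype(float);c=eyes.camera_info(n)
    v,u=np.mgrid[:420,:560];P=np.stack([(u-c['cx'])/c['fx']*d,(v-c['cy'])/c['fy']*d,d],-1)-np.array(c['t'])
    W=P@np.array(c['R']); W[d<=0]=np.nan
    return W,z['p']
def slab(W,xy,r,lo,hi):
    with np.errstate(invalid='ignore'):
        m=(np.hypot(W[...,0]-xy[0],W[...,1]-xy[1])<r)&(W[...,2]>lo)&(W[...,2]<hi)
    P=W[m]; 
    if len(P)<4: return len(P)
    c,rad=cv2.minEnclosingCircle(P[:,:2].astype(np.float32)); b=(P[:,:2].max(0)+P[:,:2].min(0))/2
    return len(P),P.mean(0).round(4),'circ',np.round(c,4),round(rad,4),'box',b.round(4)
E
python3 - <<'E'
from h import *
B=world('top',174.9,184.1,.082);C=world('top',290.6,183.3,.08);H=world('top',320.0,216.8,.118)
print(B,C,H,np.hypot(*(H-C)[:2]));print('side B',world('side',208.9,253.9,.082))
for f,n in(('t1','top'),('s1','side')):
    W,p=cloud(f,n)
    print(n,'B',slab(W,B,.025,.076,.09));print('C',slab(W,C,.035,.074,.086));print('H',slab(W,H,.018,.112,.125))
    print('block',slab(W,B,.03,.036,.048)[1])
E
```

```text
[0.61448862 0.19008069 0.082     ] [ 0.62379474 -0.06252342  0.08      ] [ 0.54470097 -0.12319568  0.118     ] 0.09968424528055309
side B [0.61791295 0.18984113 0.082     ]
top B (115, array([0.6159, 0.1908, 0.082 ]), 'circ', array([0.6165, 0.1916]), 0.0141, 'box', array([0.616 , 0.1916]))
C (407, array([ 0.6243, -0.0622,  0.0798]), 'circ', array([ 0.6248, -0.0626]), 0.0274, 'box', array([ 0.6249, -0.0625]))
H (69, array([ 0.546 , -0.1239,  0.117 ]), 'circ', array([ 0.5463, -0.1245]), 0.0101, 'box', array([ 0.5461, -0.1236]))
block [0.6112 0.1873 0.0425]
side B (103, array([0.6152, 0.1947, 0.0819]), 'circ', array([0.6173, 0.1924]), 0.0161, 'box', array([0.6166, 0.1931]))
C (231, array([ 0.6235, -0.057 ,  0.0797]), 'circ', array([ 0.6203, -0.0622]), 0.0322, 'box', array([ 0.6213, -0.059 ]))
H (39, array([ 0.5459, -0.1196,  0.1159]), 'circ', array([ 0.5455, -0.1211]), 0.011, 'box', array([ 0.5467, -0.1206]))
block [0.6096 0.1947 0.043 ]
```

Candidates, in top-view pixels: blue head standing in the block at (175,184), and turquoise ones on the bench at (147,160), (139,193) and (217,184). The crop confirms the blue one in the block is the straight_cutter. The stand's mouth is at (291,183) and the red handle at (320,217).

Call:
drive_tool:
  rows:
    - [1.2, -1.0, 0, 0.5]
    - [2.6, -2.3, 0, 1]
    - [4.0, -3.5, 0, 1.6]
    - [5.4, -4.7, 0, 2.2]
    - [6.8, -5.9, 0, 2.7]
    - [8.2, -7.1, 0, 3.12]
    - [9.6, -8.3, 0, 3.12]
    - [11, -9.5, 0, 3.12]
  grip: 50
  newtons: 40

```text
clock: 0.77
position: [0.3524, -0.2575, 0.2531]
ee_rot: [-0.0, 1.0, -0.0, -0.0]
contact_force: [0.6, -1.0, 0.2]
width: 0.0503
gripper_force: 0.0
```

Call:
drive_tool:
  rows:
    - [0.7, -1.2, 0, 0]
    - [1.4, -2.4, 0, 0]
    - [2.1, -3.6, 0, 0]
    - [2.8, -4.8, 0, 0]
    - [3.5, -6, 0, 0]
    - [4.2, -7.2, 0, 0]
    - [4.9, -8.4, 0, 0]
    - [5.6, -9.6, 0, 0]

```text
clock: 1.43
position: [0.4924, -0.0177, 0.253]
ee_rot: [0.0, 1.0, 0.0, -0.0]
contact_force: [0.5, -1.1, 0.3]
width: 0.0504
gripper_force: 0.0
```

Call:
drive_tool:
  rows:
    - [0.7, -1.2, 0.3, 0]
    - [1.4, -2.4, 0.6, 0]
    - [2.1, -3.6, 1, 0]
    - [2.8, -4.8, 1.5, 0]
    - [3.5, -6, 2, 0]
    - [4.2, -7.2, 2.5, 0]
    - [4.6, -7.9, 3, 0]
    - [4.6, -7.9, 3, 0]

```text
clock: 2.1
position: [0.6073, 0.1816, 0.1744]
ee_rot: [-0.001, 1.0, 0.002, -0.002]
contact_force: [-1.4, -0.1, 0.2]
width: 0.05
gripper_force: 0.0
```

Call:
drive_tool:
  rows:
    - [0.2, -0.2, 0.4, 0]
    - [0.35, -0.35, 0.8, 0]
    - [0.35, -0.35, 1.2, 0]
    - [0.35, -0.35, 1.6, 0]
    - [0.35, -0.35, 2.0, 0]
    - [0.35, -0.35, 2.2, 0]
    - [0.35, -0.35, 2.2, 0]
    - [0.35, -0.35, 2.2, 0]

```text
clock: 2.77
position: [0.6157, 0.1863, 0.1231]
ee_rot: [0.0, 1.0, -0.0, -0.0]
contact_force: [-0.4, 1.1, -0.3]
width: 0.0504
gripper_force: 0.0
```

Run:
```python
from h import *
p,_=shot('top','t2');q,_=shot('side','s2');s=get_state();print(s['position'],manip.finger_overhang)
im=np.hstack([cv2.resize(p[130:230,120:230],(440,400),interpolation=2),cv2.resize(q[190:290,165:255],(360,400),interpolation=2)])
cv2.imwrite('pics/c2.png',im[...,::-1])
```

```text
[0.61623633 0.18665028 0.12391595] 0.022
```

View pics/c2.png

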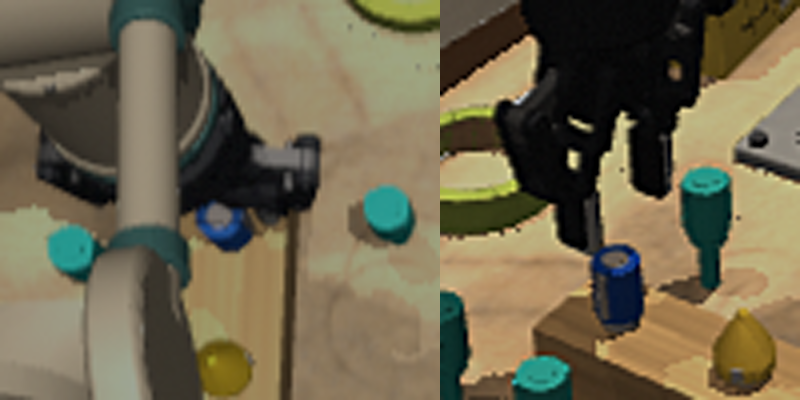

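The fingers straddle the blue head, at (222,222) in the left crop and (615,285) in the right one, and the turquoise cutters stand clear. I'm descending.

Call:
drive_tool:
  rows:
    - [0, -0.16, 0.3, 0]
    - [0, -0.16, 0.7, 0]
    - [0, -0.16, 1.1, 0]
    - [0, -0.16, 1.5, 0]
    - [0, -0.16, 1.9, 0]
    - [0, -0.16, 2.1, 0]
    - [0, -0.16, 2.1, 0]
    - [0, -0.16, 2.1, 0]

```text
clock: 3.53
position: [0.6157, 0.1907, 0.0701]
ee_rot: [0.0, 1.0, 0.0, -0.0]
contact_force: [0.3, -0.1, 0.7]
width: 0.0496
gripper_force: 0.0
```

Call:
drive_tool:
  rows:
    - [0, 0, 0, 0]
    - [0, 0, 0, 0]
    - [0, 0, 0, 0]
    - [0, 0, 0, 0]
    - [0, 0, 0, 0]
    - [0, 0, 0, 0]
    - [0, 0, 0, 0]
    - [0, 0, 0, 0]
  grip: 15
  newtons: 60

```text
clock: 4.2
position: [0.6164, 0.1908, 0.0716]
ee_rot: [-0.0, 1.0, 0.0, 0.001]
contact_force: [0.4, -0.1, 6.0]
width: 0.0237
gripper_force: 58.8
```

Call:
drive_tool:
  rows:
    - [0, 0, -0.3, 0]
    - [0, 0, -0.7, 0]
    - [0, 0, -1.2, 0]
    - [0, 0, -1.8, 0]
    - [0, 0, -2.5, 0]
    - [0, 0, -3.2, 0]
    - [0, 0, -4, 0]
    - [0, 0, -4, 0]

```text
clock: 4.87
position: [0.6178, 0.1913, 0.1753]
ee_rot: [-0.001, 1.0, 0.0, 0.004]
contact_force: [1.7, 0.0, -0.7]
width: 0.0235
gripper_force: 58.9
```

Call:
drive_tool:
  rows:
    - [0, 0.5, 0, 0]
    - [0.05, 1.3, 0, 0]
    - [0.1, 2.3, 0, 0]
    - [0.1, 3.3, 0, 0]
    - [0.15, 4.3, 0, 0]
    - [0.15, 5, 0, 0]
    - [0.15, 5.3, 0, 0]
    - [0.15, 5.3, 0, 0]

```text
clock: 5.53
position: [0.6186, 0.056, 0.1693]
ee_rot: [0.0, 1.0, -0.001, -0.002]
contact_force: [0.5, 0.5, -0.6]
width: 0.0229
gripper_force: 59.0
```

Run:
```python
from h import *
p,_=shot('top','t3');q,_=shot('side','s3');s=get_state();print(s['clock'],s['position'],s['width'],s['contact_force'])
im=cv2.resize(q[130:250,180:340],(800,600),interpolation=2)
cv2.imwrite('pics/c3.png',im[...,::-1])
```

```text
5.6333 [0.61896443 0.05843042 0.16983702] 0.02337018046381082 [ 0.64111605 -0.11530677 -0.43099813]
```

View pics/c3.png

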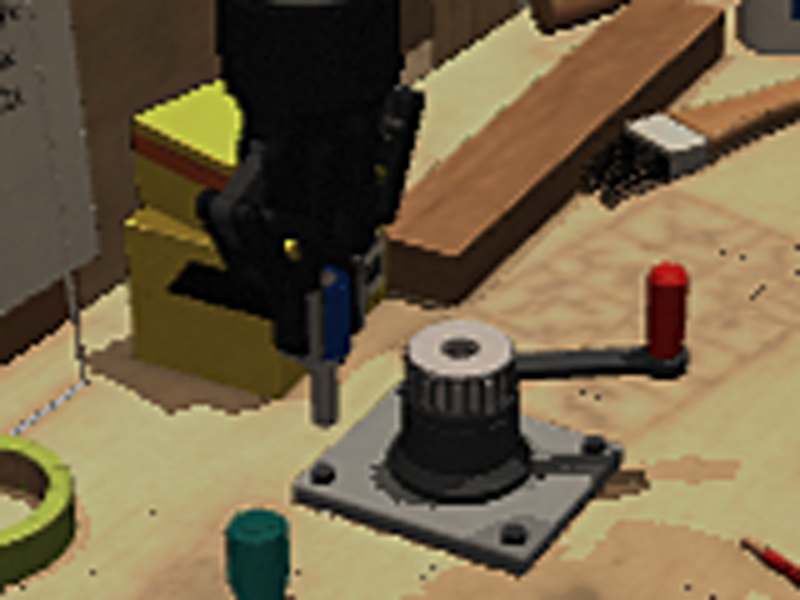

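Run:
```python
from h import *
def proj(n,X):
    c=eyes.camera_info(n);P=np.array(c['R'])@X+c['t'];return np.array([c['fx']*P[0]/P[2]+c['cx'],c['fy']*P[1]/P[2]+c['cy']])
for z in(.107,.141,.147,.181):print(z,((proj('side',np.array([.6189,.0584,z]))-[180,130]+.5)*5-.5).round(1))
# C from side hole and handle
print('side C',world('side',180+(462.5)/5-.5,130+348.5/5-.5,.08),'H',world('side',180+668.5/5-.5,130+273.5/5-.5,.118))
for uv in((322.5,423),(325,365)):
  u,v=180+uv[0]/5-.4,130+uv[1]/5-.4;print('side tip',world('side',u,v,.107),world('side',u,v,.141))
q=np.load('s3.npz')['p'][130:250,180:340]
big=cv2.resize(q[48:90,45:85],(760,798),interpolation=2)[:600]
cv2.imwrite('pics/c4.png',big[...,::-1])
W,p=cloud('s3','side');print(slab(W,(.619,.058),.03,.105,.138))
# shank pixels axis
for z in np.arange(.108,.182,.006):print(round(z,3),slab(W,(.619,.058),.03,z,z+.006))
```

```text
0.107 [326.3 422. ]
0.141 [324.  357.3]
0.147 [323.6 345.6]
0.181 [321.2 278.3]
side C [ 0.62501095 -0.06199575  0.08      ] H [ 0.54599898 -0.12077787  0.118     ]
side tip [0.61988583 0.05994835 0.107     ] [0.58960253 0.10090691 0.141     ]
side tip [0.64657831 0.02028338 0.107     ] [0.6149168  0.06328996 0.141     ]
(61, array([0.617 , 0.0628, 0.1224]), 'circ', array([0.6174, 0.0618]), 0.007, 'box', array([0.6183, 0.0615]))
0.108 (12, array([0.617 , 0.0622, 0.1121]), 'circ', array([0.6183, 0.0604]), 0.0061, 'box', array([0.6179, 0.0606]))
0.114 (12, array([0.6168, 0.0623, 0.1175]), 'circ', array([0.6168, 0.0621]), 0.0061, 'box', array([0.6181, 0.0621]))
0.12 (11, array([0.6167, 0.0633, 0.1233]), 'circ', array([0.6175, 0.0647]), 0.0055, 'box', array([0.6175, 0.0629]))
0.126 (13, array([0.617 , 0.0632, 0.1292]), 'circ', array([0.6185, 0.065 ]), 0.0056, 'box', array([0.6182, 0.0634]))
0.132 (10, array([0.6165, 0.0636, 0.1357]), 'circ', array([0.6172, 0.0626]), 0.0046, 'box', array([0.6169, 0.0626]))
0.138 (8, array([0.6135, 0.066 , 0.1422]), 'circ', array([0.6158, 0.0642]), 0.0068, 'box', array([0.615 , 0.0652]))
0.144 (14, array([0.6117, 0.0639, 0.1473]), 'circ', array([0.619, 0.061]), 0.0165, 'box', array([0.6158, 0.0611]))
0.15 (31, array([0.6118, 0.0633, 0.1526]), 'circ', array([0.6151, 0.0609]), 0.0202, 'box', array([0.617, 0.061]))
0.156 (46, array([0.6139, 0.0713, 0.1593]), 'circ', array([0.6171, 0.0629]), 0.0231, 'box', array([0.6172, 0.0633]))
0.162 (39, array([0.6126, 0.0687, 0.1651]), 'circ', array([0.6182, 0.0627]), 0.0228, 'box', array([0.617 , 0.0633]))
0.168 (45, array([0.6134, 0.07  , 0.1707]), 'circ', array([0.6155, 0.0634]), 0.0231, 'box', array([0.6176, 0.0636]))
0.174 (50, array([0.6133, 0.0674, 0.1769]), 'circ', array([0.6174, 0.0634]), 0.0243, 'box', array([0.6161, 0.0634]))
0.18 (67, array([0.6146, 0.0599, 0.1824]), 'circ', array([0.6145, 0.0605]), 0.026, 'box', array([0.6167, 0.0605]))
```

View pics/c4.png

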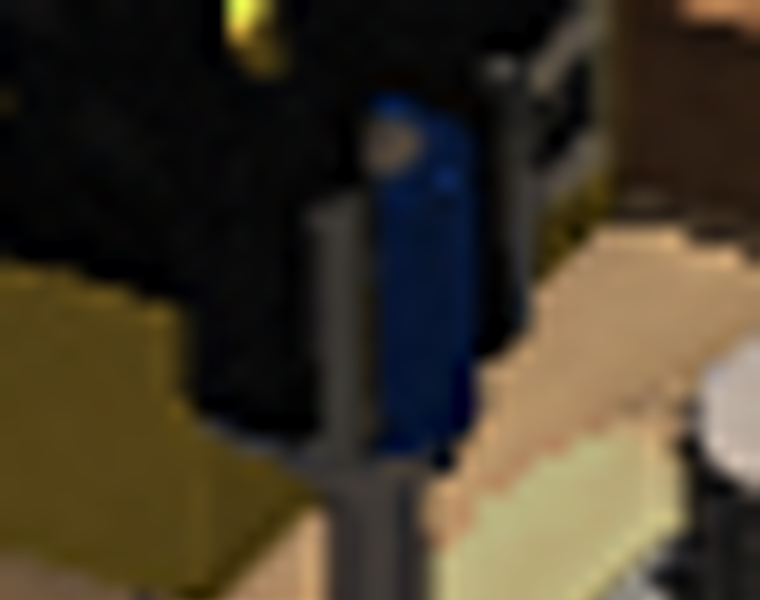

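Call:
drive_tool:
  rows:
    - [0.05, 0.5, 0, 0]
    - [0.1, 1.3, 0, 0]
    - [0.15, 2.3, 0, 0]
    - [0.2, 3.3, 0, 0]
    - [0.2, 4.1, 0, 0]
    - [0.2, 4.6, 0, 0]
    - [0.2, 4.85, 0, 0]
    - [0.2, 4.85, 0, 0]

```text
clock: 6.3
position: [0.6247, -0.0638, 0.1707]
ee_rot: [0.0, 1.0, -0.0, -0.0]
contact_force: [-0.6, 0.1, -1.0]
width: 0.0233
gripper_force: 59.0
```

Call:
drive_tool:
  rows:
    - [0, 0, 0.1, 0]
    - [0, 0, 0.2, 0]
    - [0, 0, 0.3, 0]
    - [0, 0, 0.4, 0]
    - [0, 0, 0.5, 0]
    - [0, 0, 0.6, 0]
    - [0, 0, 0.6, 0]
    - [0, 0, 0.6, 0]

```text
clock: 6.97
position: [0.6245, -0.0628, 0.1556]
ee_rot: [-0.0, 1.0, 0.0, -0.0]
contact_force: [0.1, -0.3, -1.2]
width: 0.0234
gripper_force: 59.0
```

Run:
```python
from h import *
q,_=shot('side','s5');s=get_state();print(s['clock'],s['position'],s['contact_force'])
im=cv2.resize(q[150:230,225:325],(800,640),interpolation=2)[:600]
cv2.imwrite('pics/c5.png',im[...,::-1])
```

```text
7.0167 [ 0.62464392 -0.06294088  0.15574574] [-0.05329337  0.46149614 -0.55753912]
```

View pics/c5.png

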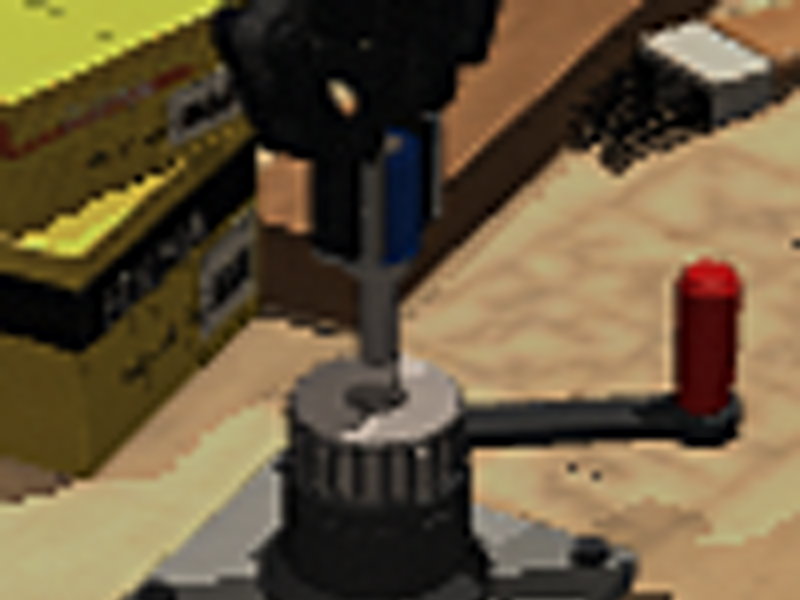

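The shank tip at (378,362) hangs straight above the hole at (377,398). I'm lowering it.

Call:
drive_tool:
  rows:
    - [0, 0, 0.15, 0]
    - [0, 0, 0.3, 0]
    - [0, 0, 0.45, 0]
    - [0, 0, 0.6, 0]
    - [0, 0, 0.75, 0]
    - [0, 0, 0.9, 0]
    - [0, 0, 1.0, 0]
    - [0, 0, 1.0, 0]

```text
clock: 7.68
position: [0.6242, -0.0629, 0.1299]
ee_rot: [-0.0, 1.0, 0.0, -0.001]
contact_force: [-0.3, 0.2, -1.7]
width: 0.0233
gripper_force: 59.0
```

Call:
drive_tool:
  rows:
    - [0, 0, 0.1, 0]
    - [0, 0, 0.2, 0]
    - [0, 0, 0.3, 0]
    - [0, 0, 0.4, 0]
    - [0, 0, 0.5, 0]
    - [0, 0, 0.58, 0]
    - [0, 0, 0.58, 0]
    - [0, 0, 0.58, 0]

```text
clock: 8.35
position: [0.6245, -0.063, 0.1161]
ee_rot: [0.0, 1.0, 0.0, -0.0]
contact_force: [0.3, 0.7, -1.2]
width: 0.023
gripper_force: 59.0
```

Call:
drive_tool:
  rows:
    - [0, 0, 0.03, 0]
    - [0, 0, 0.06, 0]
    - [0, 0, 0.09, 0]
    - [0, 0, 0.12, 0]
    - [0, 0, 0.15, 0]
    - [0, 0, 0.15, 0]
    - [0, 0, 0.15, 0]
    - [0, 0, 0.15, 0]

```text
clock: 9.02
position: [0.6248, -0.063, 0.1135]
ee_rot: [0.0, 1.0, 0.0, 0.0]
contact_force: [-1.7, 1.0, 5.3]
width: 0.0234
gripper_force: 59.7
```

Call:
drive_tool:
  rows:
    - [0, 0, 0, 0]
    - [0, 0, 0, 0]
    - [0, 0, 0, 0]
    - [0, 0, 0, 0]
    - [0, 0, 0, 0]
    - [0, 0, 0, 0]
    - [0, 0, 0, 0]
    - [0, 0, 0, 0]
  grip: 48

```text
clock: 9.68
position: [0.6246, -0.063, 0.1124]
ee_rot: [0.0, 1.0, 0.0, -0.0]
contact_force: [-0.6, -0.3, 0.1]
width: 0.0482
gripper_force: 0.0
```

Call:
drive_tool:
  rows:
    - [0, 0, -0.2, 0]
    - [0, 0, -0.5, 0]
    - [0, 0, -1, 0]
    - [0, 0, -1.6, 0]
    - [0, 0, -2.2, 0]
    - [0, 0, -2.8, 0]
    - [0, 0, -3.2, 0]
    - [0, 0, -3.2, 0]

```text
clock: 10.35
position: [0.6262, -0.0633, 0.1959]
ee_rot: [0.001, 1.0, 0.0, 0.003]
contact_force: [0.5, 0.3, -0.0]
width: 0.048
gripper_force: 0.0
```

Run:
```python
from h import *
q,_=shot('side','s6');s=get_state();print(s['clock'],s['position'],s['contact_force'],s['width'])
im=cv2.resize(q[150:230,225:325],(800,640),interpolation=2)[:600]
cv2.imwrite('pics/c6.png',im[...,::-1])
W,p=cloud('s6','side')
for z in(.092,.1,.108,.115,.121):print(slab(W,(.6245,-.063),.025,z,z+.007))
```

```text
10.4 [ 0.62540423 -0.06314148  0.19422313] [ 0.73545225  0.81104349 -0.66123311] 0.04739089025361928
(23, array([ 0.6201, -0.052 ,  0.0962]), 'circ', array([ 0.6219, -0.0549]), 0.0112, 'box', array([ 0.6219, -0.0527]))
(30, array([ 0.6205, -0.0533,  0.1034]), 'circ', array([ 0.6223, -0.0557]), 0.0113, 'box', array([ 0.6222, -0.0557]))
(21, array([ 0.6203, -0.0527,  0.1118]), 'circ', array([ 0.6225, -0.0564]), 0.0111, 'box', array([ 0.6217, -0.0554]))
(28, array([ 0.6202, -0.0526,  0.1185]), 'circ', array([ 0.6231, -0.0566]), 0.0109, 'box', array([ 0.6229, -0.0547]))
(59, array([ 0.6249, -0.059 ,  0.1243]), 'circ', array([ 0.6237, -0.0598]), 0.0146, 'box', array([ 0.6257, -0.0597]))
```

View pics/c6.png

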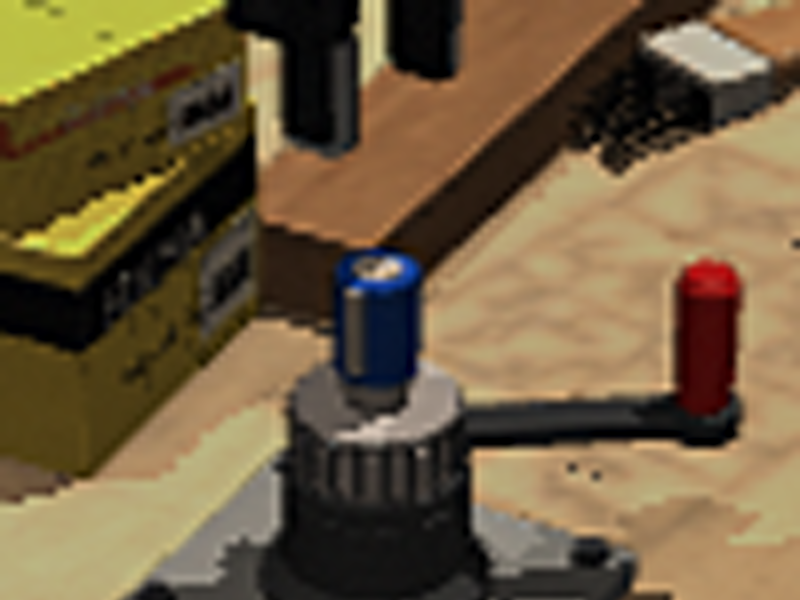

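The cutter stands upright and home: its top is at z=0.124 and the collar sits just above the nut. Next is the lever.

Call:
drive_tool:
  rows:
    - [-0.5, 0.4, 0, -1]
    - [-1.2, 0.9, 0, -2.1]
    - [-1.9, 1.4, 0, -3.2]
    - [-2.6, 1.9, 0, -4.3]
    - [-3.1, 2.3, 0, -5.4]
    - [-3.2, 2.42, 0, -6.2]
    - [-3.2, 2.42, 0, -6.2]
    - [-3.2, 2.42, 0, -6.2]

```text
clock: 11.07
position: [0.5443, -0.1235, 0.1919]
ee_rot: [-0.0, 0.948, 0.318, -0.0]
contact_force: [0.2, -0.6, 1.1]
width: 0.0477
gripper_force: 0.0
```

Call:
drive_tool:
  rows:
    - [0.03, 0, 0.4, 0]
    - [0.03, 0, 1, 0]
    - [0.03, 0, 1.6, 0]
    - [0.03, 0, 2.2, 0]
    - [0.03, 0, 2.8, 0]
    - [0.03, 0, 3.3, 0]
    - [0.03, 0, 3.55, 0]
    - [0.03, 0, 3.55, 0]

```text
clock: 11.73
position: [0.5443, -0.1221, 0.1015]
ee_rot: [-0.001, 0.948, 0.319, -0.002]
contact_force: [-0.3, 0.4, -0.5]
width: 0.0479
gripper_force: 0.0
```

Call:
drive_tool:
  rows:
    - [0, 0, 0, 0]
    - [0, 0, 0, 0]
    - [0, 0, 0, 0]
    - [0, 0, 0, 0]
    - [0, 0, 0, 0]
    - [0, 0, 0, 0]
    - [0, 0, 0, 0]
    - [0, 0, 0, 0]
  grip: 24
  newtons: 20

```text
clock: 12.4
position: [0.5452, -0.1231, 0.104]
ee_rot: [0.0, 0.948, 0.319, 0.0]
contact_force: [0.8, -0.2, -0.0]
width: 0.0241
gripper_force: 0.0
```

Run:
```python
from h import *
s=get_state();p=s['position'];print(s['clock'],p)
C=np.array([.6245,-.063]);d=p[:2]-C;r=np.hypot(*d);a0=np.arctan2(d[1],d[0]);print(r,np.degrees(a0))
q=s['ee_rot'];phi=2*np.arctan2(q[2],q[1]);print(np.degrees(phi))
X=np.array([np.cos(phi),np.sin(phi)]);Y=np.array([np.sin(phi),-np.cos(phi)])
for k in range(1,28):
    t=np.radians(3*k);e=C+.1*np.array([np.cos(a0-t),np.sin(a0-t)])-p[:2];print(3*k,(e@X/.025).round(2),(e@Y/.025).round(2),k/2)
```

```text
12.4 [ 0.54523252 -0.12308547  0.1039678 ]
0.09946656099256176 -142.83754165156932
37.198883019580855
3 -0.02 -0.21 0.5
6 0.0 -0.42 1.0
9 0.03 -0.63 1.5
12 0.07 -0.83 2.0
15 0.12 -1.04 2.5
18 0.18 -1.24 3.0
21 0.25 -1.43 3.5
24 0.33 -1.63 4.0
27 0.42 -1.82 4.5
30 0.52 -2.0 5.0
33 0.63 -2.18 5.5
36 0.74 -2.35 6.0
39 0.87 -2.52 6.5
42 1.01 -2.68 7.0
45 1.15 -2.83 7.5
48 1.3 -2.97 8.0
51 1.46 -3.11 8.5
54 1.63 -3.24 9.0
57 1.8 -3.35 9.5
60 1.98 -3.46 10.0
63 2.16 -3.56 10.5
66 2.35 -3.65 11.0
69 2.55 -3.73 11.5
72 2.75 -3.8 12.0
75 2.95 -3.86 12.5
78 3.15 -3.91 13.0
81 3.36 -3.95 13.5
```

Call:
drive_tool:
  rows:
    - [-0.02, -0.21, 0, 0.5]
    - [0, -0.42, 0, 1]
    - [0.03, -0.63, 0, 1.5]
    - [0.07, -0.83, 0, 2]
    - [0.12, -1.04, 0, 2.5]
    - [0.18, -1.24, 0, 3]
    - [0.25, -1.43, 0, 3.5]
    - [0.33, -1.63, 0, 4]

```text
clock: 13.07
position: [0.5277, -0.0865, 0.1041]
ee_rot: [0.001, 0.993, 0.114, 0.001]
contact_force: [0.4, -2.7, 0.1]
width: 0.0238
gripper_force: 1.3
```

Call:
drive_tool:
  rows:
    - [0, -0.21, 0, 0.5]
    - [0.02, -0.42, 0, 1]
    - [0.05, -0.63, 0, 1.5]
    - [0.09, -0.83, 0, 2]
    - [0.14, -1.04, 0, 2.5]
    - [0.2, -1.24, 0, 3]
    - [0.27, -1.43, 0, 3.5]
    - [0.35, -1.63, 0, 4]

```text
clock: 13.73
position: [0.5264, -0.0447, 0.104]
ee_rot: [0.001, 0.995, -0.095, 0.0]
contact_force: [-0.1, -3.0, 1.0]
width: 0.0239
gripper_force: 1.3
```

```bash
cat > st.py <<'E'
from h import *
s=get_state();p=s['position'];C=np.array([.6245,-.063]);d=p[:2]-C
print(s['clock'],p.round(4),np.hypot(*d),np.degrees(np.arctan2(d[1],d[0]))%360,'force',s['contact_force'].round(1),s['width'],'q6',s['qpos'][5])
E
python3 st.py
```

```text
13.7333 [ 0.5264 -0.0447  0.104 ] 0.09979690325937057 169.40782378169027 force [-0.1 -3.   1. ] 0.023949952035165898 q6 1.5473864601672764
```

Call:
drive_tool:
  rows:
    - [0, -0.21, 0, 0.5]
    - [0.02, -0.42, 0, 1]
    - [0.05, -0.63, 0, 1.5]
    - [0.09, -0.83, 0, 2]
    - [0.14, -1.04, 0, 2.5]
    - [0.2, -1.24, 0, 3]
    - [0.2, -1.24, 0, 3]
    - [0.2, -1.24, 0, 3]

```text
clock: 14.4
position: [0.537, -0.0145, 0.1039]
ee_rot: [0.0, 0.969, -0.248, 0.0]
contact_force: [-0.1, -0.4, 1.2]
width: 0.024
gripper_force: 0.4
```

Call:
drive_tool:
  rows:
    - [0, -0.07, 0, 0.2]
    - [0, -0.14, 0, 0.35]
    - [0, -0.21, 0, 0.5]
    - [0.01, -0.28, 0, 0.7]
    - [0.02, -0.35, 0, 0.85]
    - [0.02, -0.42, 0, 1]
    - [0.02, -0.42, 0, 1]
    - [0.02, -0.42, 0, 1]

```text
clock: 15.07
position: [0.5418, -0.007, 0.1038]
ee_rot: [0.002, 0.954, -0.299, -0.0]
contact_force: [-4.0, -8.8, 2.6]
width: 0.0242
gripper_force: 4.7
```

```bash
python3 st.py
```

```text
15.0667 [ 0.5418 -0.007   0.1038] 0.09986404940436062 145.907262012128 force [-4.  -8.8  2.6] 0.02421640032797186 q6 2.040725118143496
```

Call:
drive_tool:
  rows:
    - [0, -0.05, 0, 0.1]
    - [0, -0.1, 0, 0.2]
    - [0, -0.15, 0, 0.3]
    - [0, -0.2, 0, 0.4]
    - [0, -0.2, 0, 0.4]
    - [0, -0.2, 0, 0.4]
    - [0, -0.2, 0, 0.4]
    - [0, -0.2, 0, 0.4]

```text
clock: 15.73
position: [0.5423, -0.007, 0.1037]
ee_rot: [0.006, 0.948, -0.317, -0.002]
contact_force: [-8.7, -20.5, 5.3]
width: 0.0242
gripper_force: 11.1
```

```bash
python3 st.py
```

```text
15.7333 [ 0.5423 -0.007   0.1037] 0.09944800965445526 145.72331847432758 force [ -8.7 -20.5   5.3] 0.024218277449215432 q6 2.090692129001651
```

The force doubled with no movement, so the lever is at its stop. I'm easing off, opening and withdrawing.

Call:
drive_tool:
  rows:
    - [0, 0.1, 0, 0]
    - [0, 0.2, 0, 0]
    - [0, 0.25, 0, 0]
    - [0, 0.25, 0, 0]
    - [0, 0.25, 0, 0]
    - [0, 0.25, 0, 0]
    - [0, 0.25, 0, 0]
    - [0, 0.25, 0, 0]
  grip: 45

```text
clock: 16.4
position: [0.5418, -0.006, 0.1038]
ee_rot: [-0.0, 0.948, -0.319, 0.0]
contact_force: [0.4, -0.0, -0.4]
width: 0.0447
gripper_force: 0.0
```

Call:
drive_tool:
  rows:
    - [0, 0, -0.2, 0]
    - [0, 0, -0.5, 0]
    - [0, 0, -1, 0]
    - [0, 0, -1.8, 0]
    - [0, 0, -2.6, 0]
    - [0, 0, -3.4, 0]
    - [0, 0, -4, 0]
    - [0, 0, -4, 0]

```text
clock: 17.07
position: [0.5439, -0.0066, 0.208]
ee_rot: [-0.001, 0.948, -0.319, 0.004]
contact_force: [0.2, 0.3, 0.2]
width: 0.0453
gripper_force: 0.0
```

Call:
drive_tool:
  rows:
    - [0, 0.5, 0, 0]
    - [0, 1.3, 0, 0]
    - [0, 2.3, 0, 0]
    - [0, 3.3, 0, 0]
    - [0, 4.3, 0, 0]
    - [0, 5.3, 0, 0]
    - [0, 6, 0, 0]
    - [0, 6, 0, 0]

```text
clock: 17.73
position: [0.4474, -0.1278, 0.2025]
ee_rot: [0.001, 0.947, -0.32, -0.002]
contact_force: [0.5, 0.1, 0.6]
width: 0.0445
gripper_force: 0.0
```

```bash
python3 st.py
python3 - <<'E'
from h import *
p,_=shot('top','t7');q,_=shot('side','s7')
W,_=cloud('s7','side')
z=W[...,2];m=(np.hypot(W[...,0]-.5415,W[...,1]+.007)<.03)&(z>.108)&(z<.125)
P=W[m];print('handle',P.mean(0) if len(P) else 0); d=P.mean(0)[:2]-[.6245,-.063];print(np.degrees(np.arctan2(d[1],d[0]))%360)
for zz in(.1,.115,.121,.126):print(slab(W,(.6245,-.063),.025,zz,zz+.007))
im=np.hstack([cv2.resize(p[150:240,235:335],(400,360),interpolation=2),cv2.resize(q[150:240,225:325],(400,360),interpolation=2)])
cv2.imwrite('pics/c7.png',im[...,::-1])
E
```

```text
17.7333 [ 0.4474 -0.1278  0.2025] 0.18854344451380095 200.09382402894576 force [0.5 0.1 0.6] 0.04447791126823629 q6 1.7976117954378306
handle [ 0.53948258 -0.00370614  0.11518224]
145.10685164885854
(28, array([ 0.622 , -0.0535,  0.1035]), 'circ', array([ 0.6247, -0.0571]), 0.0135, 'box', array([ 0.6247, -0.0555]))
(25, array([ 0.621 , -0.0537,  0.119 ]), 'circ', array([ 0.6251, -0.0562]), 0.013, 'box', array([ 0.6251, -0.0552]))
(60, array([ 0.6252, -0.0588,  0.1242]), 'circ', array([ 0.6244, -0.0618]), 0.0149, 'box', array([ 0.6248, -0.0622]))
(7, array([ 0.629 , -0.0577,  0.1268]), 'circ', array([ 0.6268, -0.0602]), 0.0099, 'box', array([ 0.627 , -0.0571]))
```

View pics/c7.png

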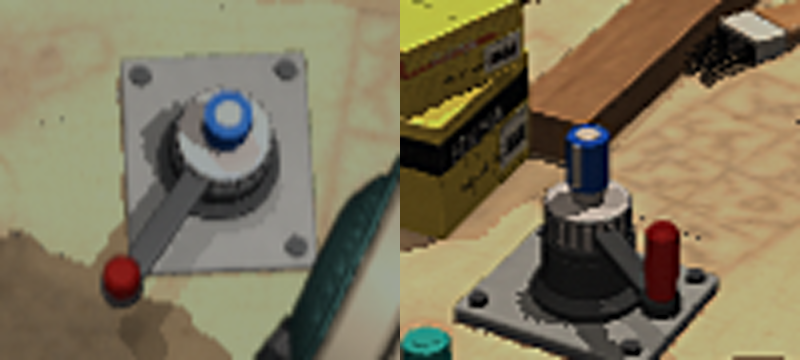

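The cutter stands upright in the nut (head at (227,120) in the left crop), the lever has swung round to (122,278), and the gripper is clear.

```bash
python3 -c "
from rig import order
print(order.sign_off())"
```

```text
the job is handed in; nothing more can be done
None
```

The job is handed in at 17.7 s on the robot's clock: the blue straight cutter stands upright and fully home in the collet, the lever is at its clockwise stop, and the gripper has let go and is clear.

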